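# Restock the flow rack in the board shop

### The arm

A 6-joint arm with a two-finger parallel gripper is mounted at the origin on the work surface. World frame = base frame: x ahead of the robot, y to its left, z up, the work surface at z = 0. Lengths are in m, angles in degrees, forces in N, time in s.
With the tool pointing down it reaches from about 0.4 to 0.825 m from the base axis. Payload 7 kg.
Tool frame: the origin (TCP) lies on the centre line of the jaws, within the pads' length; the fingertips stand 8 mm ahead of it and the grasp point (between the pads) lies 11 mm behind it; z points along the fingers, y is the line along which they close (so a half turn about z gives the same grasp; the last joint's range is limited). The gripper opens to 88 mm and grips with 3 to 60 N. Pads are 19 mm wide; open, the fingers measure 130 mm over their backs; the gripper's body (78 mm by 193 mm) begins 47 mm behind the grasp point.
Start: joints at [-60.785, 20.546, 0.682, 0, -70.136, -16.507], TCP at [0.148, -0.658, 0.235] pointing down, gripper open.
Joint ranges: [-176.03, 176.03], [-82.01, 121.73], [-58.28, 71.71], [-173.87, 95.51], [-174.79, -0.11], [-173.66, 173.66]. Speed limits (degrees/s): [136.94, 136.94, 172.46, 180, 180, 180].

### API

Orientations are given as [roll, pitch, yaw] about the fixed x, y, z axes, in that order (R = Rz(yaw) Ry(pitch) Rx(roll)).
In Python, from plant import telemetry, viewer, close_job, models gives the robot as it stands.
- The arm moves only by the shell command python3 -m handwheel 'ROWS' [FORCE]. ROWS is JSON, a list of rows, each an object with "grip": the closure, from -1 (fully open) to 1 (shut); "travel": the shift along the tool's x, y, z as a fraction of full scale, a list of three; "spin": the turn about the tool's z as a fraction of full scale. A call has 1 to 8 rows; each row shifts and turns the commanded pose from where the row before left it, along the tool's axes as they then stand; what a row does not reach is not made up. Full scale, the value 1, is 0.025 m for a shift and 5 degrees for a turn. A row lasts 1/8 s, in which the tool goes at most 62.5 mm and 10.7 degrees, less where a joint would pass 70% of its speed; a pose out of reach is approached as far as the arm can. A call with a number of a shift or a turn outside -1 to 1 is refused whole. A call with a gripper value outside its range is refused whole. The fingers move at their own pace and stop on an object; FORCE is the grip in N (left out, the last holds). Time passes only in rows, so rows that do not move let the fingers close. It gives the time, the measured TCP pose, the force, the opening and the grip force at its end, in the units of the state.
- telemetry.get_state(): the state, without advancing time (a new reading comes with each control period).
- viewer.capture(name): name is "scene" or "top" or "wrist"; returns the picture (400x640x3 uint8, red, green, blue); there is no depth.
- viewer.calibration(name): a dict with "fx", "fy", "cx", "cy" (pixels), "T" (4x4, takes a point from camera to world coordinates); the wrist camera has in their place "T_tool_cam" (4x4, takes a point from camera to tool coordinates, whose origin is the TCP and whose axes are the flange's). Camera axes: x right, y down, z forward; pixel columns grow to the right and rows downward; lengths in m; the calibration is good to about 2 mm. A picture is of the moment at which its call begins: read the wrist's pose just before it. calibration takes no time and is no camera call.
- close_job(): hands the job in; it is judged then, once.
Trained networks look in the newest picture that a camera, given by its name, has taken for a name from the list of things; names that differ only in an ending like _2 or _b are one class to them, and where a whole thing is asked for, a point or a joint stands for the part that bears it (a point fixed in the world has none). Each returns a list of dicts, best first, with "p" (0 to 1); they miss things now and then, are a little off and sometimes report something else, mostly with a low value. They report only what shows in the picture. A call takes as long as a camera call. They do not tell look-alikes from the thing itself.
- models.find_in(camera, thing): "position" ([column, row] in pixels, amid what is visible of it).
The state is a dict: "time_s": time; "joints": joint angles; "qd": joint speeds; "joint_torque": joint torques, N m; "tcp_pos": TCP position; "eef_rot": TCP orientation; "contact_force": force on the tool from outside, world axes, zero at the start; "moment": the same for the moment, N m; "gripper_width": finger opening in m; "gripper_force": force on a finger pad.
Only numpy, scipy, OpenCV 4.12 (cv2) and the standard library are available. Lean on these libraries where they do the work, as an engineer would, in place of code of your own. Each camera call takes 0.05 s, during which the arm holds its last target. There are 200 camera calls.

### The job

Put the orange lid on the open orange case of rubber feet so that it seats fully all round, then load that closed case into the orange lane of the flow rack, label end first, and let it run down to the stop so it is used up first. Then load the full orange case in behind it, also label end first, so that it runs down against the first one. Keep the cases upright, leave both lying true in the lane, and do not disturb anything else on the bench or in the rack.

Things in the scene. Friction and masses are not known exactly. Their poses are not given: they have to be found in the camera images.
- open_case: open orange-label small-parts case, 120 (x) x 64 (y) x 85 high with its lid; straight sides, two 14 mm cut corners at the +x end, which bears the label; origin: centre of underside. White body 120 x 64 up to a flat shoulder at 58; over it a neck set in 5 mm all round (7 in its upper half) up to 68. Black rubber feet inside. About 0.3 kg. Grip across the 64 mm sides
- open_case_label (a point): centre of the open case's label face: 60 mm along +x from its origin, 30 above the underside
- lid: loose orange lid, 120 (x) x 64 x 27 high, same cut corners at +x. Lowest 11 mm is a hollow skirt (3 mm walls) that drops over the case's neck, 2 mm play each side (4 at first), one way round only, and rests on the shoulder, outsides flush. Origin: centre of skirt's lower edge; seated it is 58 above the case's origin, x along its x. Starts skirt down. 60 g. No latch: lifts off alone
- full_case: full orange small-parts case, 120 (x) x 64 (y) x 85 high with its lid; straight sides, two 14 mm cut corners at the +x end, which bears the label; origin: centre of underside. White body to 58, orange lid above, all one rigid body. About 0.5 kg
- full_case_label (a point): centre of the full case's label face: 60 mm along +x from its origin, 30 above the underside
- lane_orange: empty orange lane: bed of free rollers 385 long, 72 between side rails; cases run down it alone. Origin: on the bed's centre line, at the rollers' tops, 70 mm in from the open loading end (robot's side); x down the lane (0.14 rad below level), z square to the bed; the stop's face is at x = 315 mm. Rails with flared lips 15 high, 86 over all. A case at the stop has its origin at x = 255, the next at 135, y = z = 0
- lane_blue: blue lane, same shape as the orange; holds one blue case. Lanes lie side by side 100 mm apart, their order changes
- lane_green: green lane, same shape; holds one green case
- rack: aluminium frame under the lanes, 390 long (x, downhill) x 346 wide; origin at the centre of its footprint. Lane beds are 70 above the bench at the stop, 124 at the loading end; nothing of the frame stands above them
- stock_blue: blue full case, same size as the full orange one, at the stop of the blue lane; leave it
- stock_green: green full case, same size, at the stop of the green lane; leave it
- blue_case: spare full blue case, 120 (x) x 64 x 85 high, origin under its centre; stands among the orange things on the bench; leave it
- wax_jar: small wax jar, 48 diameter x 70 high, standing among the cases; origin under its centre; leave it
- glue_bottle: glue bottle, 64 diameter x 190 high; origin under its centre; leave it
- sanding_block: cork sanding block, 117 (x) x 68 x 34 high; origin under its centre; leave it
- offcut: striped board offcut, 160 (x) x 90 x 22 high; origin under its centre; leave it
- tape_measure: yellow tape measure, 72 (x) x 34 x 66 high; origin under its centre; leave it
Things that resemble listed ones, but are neither listed nor needed, are in the scene too. What is shaped like the open_case but brown is not meant.

How it is judged (in metres and radians):
On the way, in this order (a step that is already met when the one before it is completed fails the run):
1. the lid is fully seated on the open case (x of lid in the frame of open_case between -0.004 and 0.004 m and y of lid in the frame of open_case between -0.004 and 0.004 m and z of lid in the frame of open_case between 0.055 and 0.0605 m and angle between the z axis of lid and the z axis of open_case, either way round below 0.04 rad and angle between the x axis of lid and the x axis of open_case, either way round below 0.1 rad), for 0.2 s.
2. the closed case lies at the stop of the orange lane, label end first, lid on (all of step 1 and x of open_case_label in the frame of lane_orange between 0.309 and 0.319 m and y of open_case in the frame of lane_orange between -0.01 and 0.01 m and z of open_case in the frame of lane_orange between -0.004 and 0.005 m and angle between the x axis of open_case and the x axis of lane_orange, either way round below 0.1 rad and angle between the z axis of open_case and the z axis of lane_orange, either way round below 0.05 rad), for 0.2 s.
At the end, for the whole second after the job is handed in: In the orange lane, label ends downhill and flat: the closed case within 6 mm of the stop, the full case behind it (label face 114 to 128 mm from the stop), each within 10 mm and 0.1 rad of the lane's line; the lid seated (58 mm up within 3, 4 mm sideways, 0.04 rad); all at rest (all of step 2 and x of full_case_label in the frame of lane_orange between 0.187 and 0.201 m and y of full_case in the frame of lane_orange between -0.01 and 0.01 m and z of full_case in the frame of lane_orange between -0.004 and 0.005 m and angle between the x axis of full_case and the x axis of lane_orange, either way round below 0.1 rad and angle between the z axis of full_case and the z axis of lane_orange, either way round below 0.05 rad and linear speed of each of open_case, full_case, lid below 0.02 m/s); the robot touches nothing.
It fails at once if a case or the lid is tipped more than 45 degrees (angle between any of open_case, full_case, lid's own z axis and vertical above 0.785 rad).
It fails at once if something else on the bench or in the rack is shifted (20 mm in the rack, 30 mm on the bench) or knocked over (distance of any of blue_case, wax_jar, glue_bottle, sanding_block, offcut, tape_measure from where it was at the start of the episode above 0.03 m or distance of any of stock_blue, stock_green from where it was at the start of the episode above 0.02 m or angle between any of blue_case, stock_blue, stock_green, wax_jar, glue_bottle, sanding_block, tape_measure's own z axis and vertical above 0.6 rad).
It also fails if it takes over 67 s, if anything falls off the work surface, if the arm or the gripper's body presses on something with over 40 N, if the wrist force passes 120 N, or if a joint passes its speed limit or range.

## Working session

There is one attempt and no reset: what is moved stays moved. The work goes in short steps, Python scripts to look and compute and a shell command to move; the robot and the scene stay as the last step left them, time stands still between calls to the robot, and variables do not carry over. Pictures are saved under pics/ and viewed, at most 10 in all, crops included, and the job is handed in when it is done.

```bash
mkdir -p pics; ls; python3 - <<'E'
from plant import telemetry, viewer, models
import cv2, numpy as np
s=telemetry.get_state(); print(s)
for n in ("scene","top"):
    im=viewer.capture(n); cv2.imwrite(f"pics/{n}0.png",im[:,:,::-1])
    c=viewer.calibration(n); print(n,c["fx"],c["cx"],c["cy"],np.round(c["T"],3).tolist())
    for t in ["open_case","lid","full_case","lane_orange","open_case_label","full_case_label"]:
        print(t,[(np.round(d["position"]).tolist(),round(d["p"],2)) for d in models.find_in(n,t)])
print(viewer.calibration("wrist"))
E
```

```text
pics
{'time_s': 0.0, 'joints': array([-6.07839486e+01,  2.05942822e+01,  6.32739127e-01, -1.99654498e-02,
       -7.01363677e+01, -1.65076696e+01]), 'qd': array([ 0.0570768 , -0.04972907,  0.01895114, -0.01321283, -0.03180787,
       -0.00947637]), 'joint_torque': array([ 1.82652529e-03, -5.82714450e+01,  2.93057764e+01,  6.99691281e+00,
        6.99841767e-03, -1.70477283e-04]), 'tcp_pos': array([ 0.14836475, -0.65799333,  0.23358318]), 'eef_rot': array([ 1.79900792e+02, -9.82857679e-03, -1.67298410e+02]), 'contact_force': array([-0.68420496, -0.6530406 ,  0.42443836]), 'moment': array([-0.01032353, -0.00553138,  0.02452857]), 'gripper_force': 0.0, 'gripper_width': 0.08730593591564352}
scene 371.82042759120407 316.0427225768579 200.37122041710455 [[-0.14, 0.636, -0.759, 1.51], [0.99, 0.087, -0.11, 0.118], [-0.004, -0.767, -0.642, 0.991], [0.0, 0.0, 0.0, 1.0]]
open_case [([228.0, 234.0], 0.94), ([260.0, 170.0], 0.55), ([257.0, 221.0], 0.35)]
lid [([244.0, 206.0], 0.74), ([242.0, 256.0], 0.36)]
full_case [([286.0, 204.0], 0.66), ([274.0, 236.0], 0.65)]
lane_orange [([373.0, 237.0], 0.
[... 379 characters left out ...]
0], 0.53)]
lid [([411.0, 211.0], 0.68)]
full_case [([361.0, 158.0], 0.88), ([414.0, 160.0], 0.73)]
lane_orange [([259.0, 171.0], 0.78)]
open_case_label [([412.0, 159.0], 0.79), ([420.0, 270.0], 0.52)]
full_case_label [([361.0, 158.0], 0.83)]
{'fx': 340.9885145801722, 'fy': 340.9885145801722, 'cx': 319.15452151318675, 'cy': 198.05170633902765, 'T_tool_cam': array([[ 1.35530991e-03, -9.50216933e-01, -3.11586173e-01,
         8.51170430e-02],
       [ 9.99998883e-01,  1.48407920e-03, -1.76159262e-04,
         8.45161386e-04],
       [ 6.29808070e-04, -3.11585586e-01,  9.50217883e-01,
        -1.49543512e-01],
       [ 0.00000000e+00,  0.00000000e+00,  0.00000000e+00,
         1.00000000e+00]])}
```

```bash
python3 - <<'E'
import cv2
a=cv2.imread("pics/top0.png"); b=cv2.imread("pics/scene0.png")
cv2.imwrite("pics/top0c.png",cv2.resize(a[80:310,180:500],None,fx=2.5,fy=2.5,interpolation=cv2.INTER_CUBIC))
cv2.imwrite("pics/scene0c.png",cv2.resize(b[130:330,150:470],None,fx=2.5,fy=2.5,interpolation=cv2.INTER_CUBIC))
E
```

```text
(no output)
```

View pics/top0c.png

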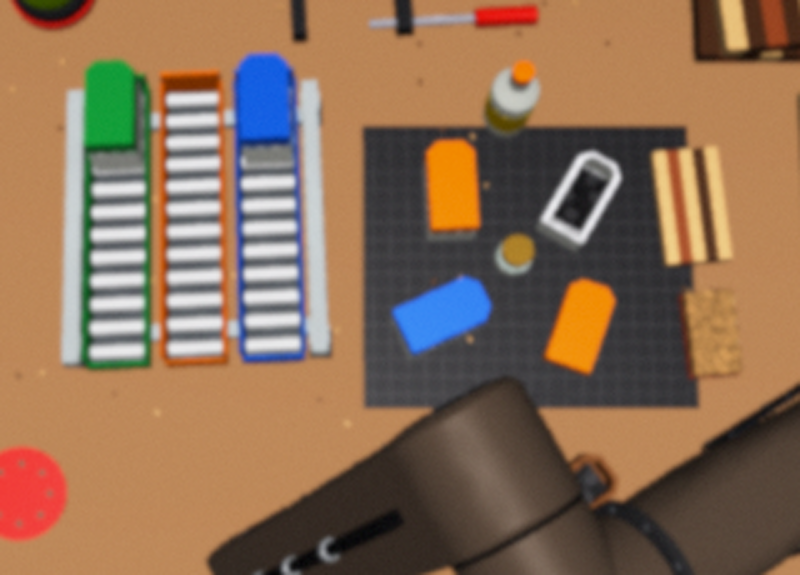

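View pics/scene0c.png

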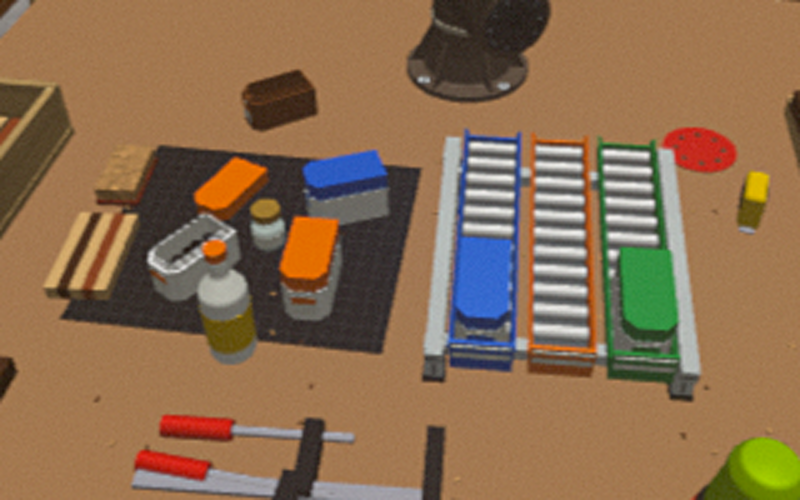

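The open white case is at top-picture (412,159). The brown look-alike is at (420,271), so it is excluded. The orange-topped full case is at (361,154), with its cut end away from the robot. The flat loose lid is at (412,211). The blue spare case is at about (357,206), the jar at (386,181) and the glue bottle at (385,117). The orange lane is the middle one, at (257,167).

Next is a coarse silhouette fit from the top picture.

```bash
cat > h.py <<'E'
import numpy as np, cv2
from scipy.optimize import minimize
from scipy.spatial.transform import Rotation as R
from plant import telemetry, viewer, models
def cam(name):
    c=viewer.calibration(name)
    if name=="wrist":
        s=telemetry.get_state(); T=np.eye(4); T[:3,:3]=R.from_euler("xyz",s["eef_rot"],degrees=True).as_matrix(); T[:3,3]=s["tcp_pos"]
        c["T"]=T@c["T_tool_cam"]
    return c
def proj(c,P):
    q=(np.atleast_2d(P)-c["T"][:3,3])@c["T"][:3,:3]
    return np.c_[c["cx"]+c["fx"]*q[:,0]/q[:,2], c["cy"]+c["fy"]*q[:,1]/q[:,2]]
def ray(c,px,z):
    d=c["T"][:3,:3]@np.array([(px[0]-c["cx"])/c["fx"],(px[1]-c["cy"])/c["fy"],1]); o=c["T"][:3,3]
    return o+d*(z-o[2])/d[2]
def outline(i=0):
    X,Y=.06-i,.032-i; return np.array([[-X,-Y],[X-.014,-Y],[X,-Y+.014],[X,Y-.014],[X-.014,Y],[-X,Y]])
def prism(*lv): return np.vstack([np.c_[outline(i),np.full(6,z)] for z,i in lv])
SH=dict(lid=prism((0,0),(.027,0)),full=prism((.058,0),(.085,0)),open=prism((0,0),(.058,0),(.068,.006)))
def mask(im,kind):
    h=cv2.cvtColor(im,cv2.COLOR_RGB2HSV).astype(int); H,S,V=h[...,0],h[...,1],h[...,2]
    if kind=="open": m=(S<45)&(V>95)
    else: m=(H>=6)&(H<=17)&(S>195)&(V>90)
    return m.astype(np.uint8)
def blob(m,px,fill=True):
    n,l,st,ce=cv2.connectedComponentsWithStats(m); 
    k=[i for i in range(1,n) if st[i,4]>60]
    d=[np.min(np.linalg.norm(np.argwhere(l==i)[:,::-1]-px,axis=1)) for i in k]
    b=(l==k[int(np.argmin(d))]).astype(np.uint8)
    if fill:
        cs,_=cv2.findContours(b,cv2.RETR_EXTERNAL,cv2.CHAIN_APPROX_NONE); cv2.drawContours(b,cs,-1,1,-1)
    return b
def fit(c,b,V,z0=0,tilt=0,yaws=range(-180,180,30),x0=None):
    ys,xs=np.nonzero(b); cen=[xs.mean(),ys.mean()]
    p=x0 if x0 is not None else ray(c,cen,z0+V[:,2].mean())[:2]-0
    K=8; lo=np.array([xs.min()-25,ys.min()-25]); sz=((xs.max()+25-lo[0]),(ys.max()+25-lo[1]))
    B=cv2.resize(b[max(lo[1],0):lo[1]+sz[1],max(lo[0],0):lo[0]+sz[0]].astype(np.float32),None,fx=K,fy=K); lo=np.maximum(lo,0)
    B=(B>.5)
    def hull(v):
        Rm=R.from_euler("zy",[v[2],tilt]).as_matrix()
        return cv2.convexHull(proj(c,V@Rm.T+[v[0],v[1],z0]).astype(np.float32))
    def cost(v):
        q=(hull(v)[:,0]-lo+.5)*K-.5; M=np.zeros(B.shape,np.uint8); cv2.fillPoly(M,[np.round(q*16).astype(np.int32)],1,shift=4)
        M=M>0; return 1-(M&B).sum()/max(1,(M|B).sum())
    best=None
    for y in yaws:
        y=np.radians(y); s=np.array([[p[0],p[1],y],[p[0]+.01,p[1],y],[p[0],p[1]+.01,y],[p[0],p[1],y+.2]])
        r=minimize(cost,s[0],method="Nelder-Mead",options=dict(initial_simplex=s,xatol=1e-5,fatol=1e-5))
        if best is None or r.fun<best.fun: best=r
    return np.r_[best.x[:2],np.degrees(best.x[2]),1-best.fun]
E
python3 - <<'E'
from h import *
c=cam("top"); im=cv2.imread("pics/top0.png")[:,:,::-1].copy()
for k,px in dict(lid=(412,211),full=(361,150),open=(412,150)).items():
    b=blob(mask(im,k),px); print(k,b.sum(),fit(c,b,SH[k]).round(4))
b=blob(mask(im,"lid"),(247,170)); ys,xs=np.nonzero(b); print("lane",b.sum(),xs.min(),xs.max(),ys.min(),ys.max())
L=np.array([[x,y,z] for x in(-.07,.318) for y in(-.043,.043) for z in(0,.015)])
print(fit(c,b,L,z0=.1142,tilt=.14,yaws=[-10,0,10],x0=ray(c,(257,200),.114)[:2]).round(4))
for n,px,z in(("jar",(386,179),.07),("glue cap",(389,109),.19),("bluecase",(357,206),.085)): print(n,ray(c,px,z).round(3))
E
```

```text
lid 680 [  0.4276  -0.345  -20.3274   0.9681]
full 683 [ 0.6109 -0.1664  2.6141  0.9553]
open 786 [  0.604   -0.3483 -27.7025   0.9185]
lane 137 244 246 131 207
[ 0.4456  0.1807 20.1035  0.0475]
jar [ 0.523 -0.251  0.07 ]
glue cap [ 0.727 -0.248  0.19 ]
bluecase [ 0.43  -0.151  0.085]
```

```bash
cat >> h.py <<'E'
def goto(x,y,z,yaw):
    """from the present pose: shift in tool axes, spin, both in full-scale units (spin after shift)"""
    s=telemetry.get_state(); Rm=R.from_euler("z",s["eef_rot"][2],degrees=True).as_matrix()@np.diag([1,-1,-1])
    d=Rm.T@(np.array([x,y,z])-s["tcp_pos"])/.025; a=-((yaw-s["eef_rot"][2]+90)%180-90)
    print("t",round(s["time_s"],2),"tcp",s["tcp_pos"].round(4),s["eef_rot"].round(2),"shift",d.round(2),"spin",round(a/5,2),"j6",s["joints"][5].round(1),"w",s["gripper_width"].round(4),"F",s["contact_force"].round(1))
E
python3 -m handwheel '[{"grip":-1,"travel":[-0.977,0.697,0],"spin":0.5},{"grip":-1,"travel":[-0.98,0.70,0],"spin":0},{"grip":-1,"travel":[-0.98,0.70,0],"spin":0},{"grip":-1,"travel":[-0.98,0.70,0],"spin":0},{"grip":-1,"travel":[-0.98,0.70,0],"spin":0},{"grip":-1,"travel":[-0.98,0.70,0],"spin":0},{"grip":-1,"travel":[-0.98,0.70,0],"spin":0}]' 20
python3 -m handwheel '[{"grip":-1,"travel":[-0.98,0.70,0],"spin":0},{"grip":-1,"travel":[-0.98,0.70,0],"spin":0},{"grip":-1,"travel":[-0.98,0.70,0],"spin":0},{"grip":-1,"travel":[-0.98,0.70,0],"spin":0},{"grip":-1,"travel":[-0.98,0.70,0],"spin":0},{"grip":-1,"travel":[0,0,0],"spin":1},{"grip":-1,"travel":[0,0,0],"spin":1},{"grip":-1,"travel":[0,0,0],"spin":1}]'
python3 -m handwheel '[{"grip":-1,"travel":[0,0,0],"spin":1},{"grip":-1,"travel":[0,0,0],"spin":1},{"grip":-1,"travel":[0,0,0],"spin":1},{"grip":-1,"travel":[0,0,0],"spin":0},{"grip":-1,"travel":[0,0,0],"spin":0}]'
python3 - <<'E'
from h import *
c=cam("wrist"); im=viewer.capture("wrist"); cv2.imwrite("pics/w1.png",im[:,:,::-1]); np.save("pics/w1T.npy",c["T"])
for k,p in dict(lid=(.4276,-.345,.027),full=(.611,-.166,.07),open=(.604,-.348,.03)).items():
    px=proj(c,p)[0]; b=blob(mask(im,k),px); print(k,px.round(),b.sum(),fit(c,b,SH[k]).round(4))
goto(.4276,-.345,.2,-20.3)
for t in ["lid","open_case"]: print(t,[(np.round(d["position"]).tolist(),round(d["p"],2)) for d in models.find_in("wrist",t)])
E
```

```text
time_s: 1.58
tcp_pos: [0.2952, -0.506, 0.2348]
eef_rot: [-180.0, 0.0, -169.8]
contact_force: [-0.8, -0.2, 0.7]
gripper_width: 0.0876
gripper_force: 0.0
time_s: 2.58
tcp_pos: [0.3997, -0.3987, 0.2347]
eef_rot: [-180.0, 0.0, 175.1]
contact_force: [0.8, -0.4, -0.7]
gripper_width: 0.0881
gripper_force: 0.0
time_s: 3.2
tcp_pos: [0.3996, -0.3989, 0.2346]
eef_rot: [180.0, 0.0, 160.3]
contact_force: [-0.4, -0.1, -1.4]
gripper_width: 0.0877
gripper_force: 0.0
lid [374. 177.] 224 [ 3.841000e-01 -4.228000e-01 -1.107856e+02  4.000000e-02]
full [591. 290.] 1196 [ 0.6111 -0.1619  2.632   0.2963]
open [414. 310.] 12327 [   0.6178   -0.3452 -113.6254    0.3682]Traceback (most recent call last):
  File "<stdin>", line 5, in <module>
  File "h.py", line 56, in goto
    print("t",round(s["time_s"],2),"tcp",s["tcp_pos"].round(4),s["eef_rot"].round(2),"shift",d.round(2),"spin",round(a/5,2),"j6",s["joints"][5].round(1),"w",s["gripper_width"].round(4),"F",s["contact_force"].round(1))
                                                                                                                                                             ^^^^^^^^^^^^^^^^^^^^^^^^
AttributeError: 'float' object has no attribute 'round'
```

View pics/w1.png

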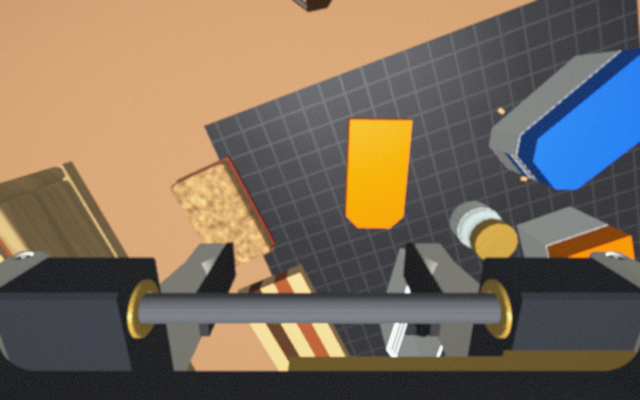

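The lid is fully visible at (380,172), cut corners away from the robot. The open case is mostly hidden behind the gripper at (410,330). The lid is lit more yellow than my mask allows, so I'll loosen the mask and refit.

```bash
sed -i 's/(H<=17)&(S>195)&(V>90)/(H<=24)\&(S>190)\&(V>150)/; s/s\["gripper_width"\].round(4)/round(float(s["gripper_width"]),4)/' h.py
python3 - <<'E'
from h import *
c=cam("wrist"); im=cv2.imread("pics/w1.png")[:,:,::-1].copy(); c["T"]=np.load("pics/w1T.npy")
b=blob(mask(im,"lid"),(380,172)); f=fit(c,b,SH["lid"]); print(b.sum(),f.round(4))
goto(f[0],f[1],.014,f[2])
E
```

```text
6406 [  0.4287  -0.3422 -19.6635   0.9696]
t 3.25 tcp [ 0.3996 -0.3989  0.2346] [-180.     0.   160.3] shift [-0.33  2.53  8.82] spin -0.01 j6 -84.6 w 0.0877 F [-0.4 -0.2  1. ]
```

```bash

python3 -m handwheel '[{"grip":-1,"travel":[-0.11,0.85,0.5],"spin":0},{"grip":-1,"travel":[-0.11,0.84,1],"spin":0},{"grip":-1,"travel":[-0.11,0.84,1],"spin":0},{"grip":-1,"travel":[0,0,1],"spin":0},{"grip":-1,"travel":[0,0,0],"spin":0},{"grip":-1,"travel":[0,0,0],"spin":0}]'
python3 - <<'E'
from h import *
c=cam("wrist"); im=viewer.capture("wrist"); cv2.imwrite("pics/w2.png",im[:,:,::-1])
b=blob(mask(im,"lid"),proj(c,(.4287,-.3422,.027))[0]); ys,xs=np.nonzero(b); f=fit(c,b,SH["lid"]); print(b.sum(),ys.max(),f.round(4))
goto(f[0],f[1],.014,f[2]); goto(.4287,-.3422,.014,-19.66)
E
```

```text
time_s: 4.0
tcp_pos: [0.4292, -0.3426, 0.148]
eef_rot: [-180.0, 0.1, 160.2]
contact_force: [-0.4, -0.1, 0.4]
gripper_width: 0.0879
gripper_force: 0.0
5465 256 [  0.4813  -0.362  -20.6088   0.6969]
t 4.05 tcp [ 0.4293 -0.3427  0.1483] [-1.7998e+02  9.0000e-02  1.6022e+02] shift [-2.22 -0.02  5.37] spin 0.17 j6 -91.6 w 0.0879 F [-0.4 -1.   0.9]
t 4.05 tcp [ 0.4293 -0.3427  0.1483] [-1.7998e+02  9.0000e-02  1.6022e+02] shift [0.03 0.01 5.37] spin -0.02 j6 -91.6 w 0.0879 F [-0.4 -1.   0.9]
```

```bash

python3 -m handwheel '[{"grip":-1,"travel":[0,0,1],"spin":0},{"grip":-1,"travel":[0,0,1],"spin":0},{"grip":-1,"travel":[0,0,1],"spin":0},{"grip":-1,"travel":[0,0,1],"spin":0},{"grip":-1,"travel":[0,0,0.9],"spin":0},{"grip":-1,"travel":[0,0,0.47],"spin":0},{"grip":-1,"travel":[0,0,0],"spin":0}]' 20
python3 -m handwheel '[{"grip":1,"travel":[0,0,0],"spin":0},{"grip":1,"travel":[0,0,0],"spin":0},{"grip":1,"travel":[0,0,0],"spin":0},{"grip":1,"travel":[0,0,0],"spin":0}]' 20
python3 -m handwheel '[{"grip":1,"travel":[0,0,-0.5],"spin":0},{"grip":1,"travel":[0,0,-1],"spin":0},{"grip":1,"travel":[0,0,-1],"spin":0},{"grip":1,"travel":[0,0,-1],"spin":0},{"grip":1,"travel":[0,0,-1],"spin":0},{"grip":1,"travel":[0,0,-1],"spin":0},{"grip":1,"travel":[0,0,-1],"spin":0},{"grip":1,"travel":[0,0,0],"spin":0}]' 20
```

```text
time_s: 4.92
tcp_pos: [0.4288, -0.3423, 0.0128]
eef_rot: [-180.0, -0.0, 160.2]
contact_force: [0.1, 0.9, 0.4]
gripper_width: 0.0878
gripper_force: 0.0
time_s: 5.42
tcp_pos: [0.4291, -0.3423, 0.0135]
eef_rot: [-180.0, 0.1, 160.2]
contact_force: [-1.3, 0.8, 5.8]
gripper_width: 0.0641
gripper_force: 20.0
time_s: 6.42
tcp_pos: [0.4297, -0.3426, 0.178]
eef_rot: [-180.0, 0.2, 160.2]
contact_force: [-0.8, 0.5, -1.6]
gripper_width: 0.0639
gripper_force: 20.0
```

```bash

python3 -m handwheel '[{"grip":1,"travel":[-0.5,0,-1],"spin":0},{"grip":1,"travel":[-0.96,0.16,-1],"spin":0},{"grip":1,"travel":[-0.96,0.16,-0.9],"spin":0},{"grip":1,"travel":[-0.96,0.16,0],"spin":0},{"grip":1,"travel":[-0.96,0.16,0],"spin":0},{"grip":1,"travel":[-0.96,0.16,0],"spin":0},{"grip":1,"travel":[-0.96,0.16,0],"spin":0}]' 20
python3 -m handwheel '[{"grip":1,"travel":[-0.96,0.16,0],"spin":0},{"grip":1,"travel":[-0.96,0.16,0],"spin":0},{"grip":1,"travel":[-0.96,0.16,0],"spin":0},{"grip":1,"travel":[-0.96,0.16,0],"spin":0},{"grip":1,"travel":[-0.46,0,0],"spin":0},{"grip":1,"travel":[0,0,0],"spin":0.8},{"grip":1,"travel":[0,0,0],"spin":0.8},{"grip":1,"travel":[0,0,0],"spin":0}]'
python3 -m handwheel '[{"grip":1,"travel":[0,0,0],"spin":0},{"grip":1,"travel":[0,0,0],"spin":0}]'
python3 - <<'E'
from h import *
goto(.604,-.348,.2,-27.7)
c=cam("wrist"); im=viewer.capture("wrist"); cv2.imwrite("pics/w3.png",im[:,:,::-1]); np.save("pics/w3T.npy",c["T"])
b=blob(mask(im,"open"),proj(c,(.58,-.34,.06))[0]); ys,xs=np.nonzero(b); print(b.sum(),xs.min(),xs.max(),ys.min(),ys.max(),fit(c,b,SH["open"]).round(4))
E
```

```text
time_s: 7.3
tcp_pos: [0.5844, -0.3724, 0.2469]
eef_rot: [180.0, -0.1, 160.2]
contact_force: [0.1, -0.8, -0.9]
gripper_width: 0.0635
gripper_force: 20.0
time_s: 8.3
tcp_pos: [0.6902, -0.3939, 0.2474]
eef_rot: [180.0, -0.1, 152.2]
contact_force: [0.0, 0.1, -0.1]
gripper_width: 0.0639
gripper_force: 20.0
time_s: 8.55
tcp_pos: [0.6906, -0.3939, 0.2479]
eef_rot: [180.0, -0.0, 152.3]
contact_force: [0.1, -0.1, -0.9]
gripper_width: 0.064
gripper_force: 20.0
t 8.55 tcp [ 0.6906 -0.3939  0.2479] [180.    -0.   152.25] shift [3.92 0.01 1.91] spin -0.01 j6 -102.0 w 0.064 F [ 0.1 -0.1 -0.9]
254 315 331 32 50 [  0.6264  -0.3699 -65.1038   0.1355]
```

View pics/w3.png

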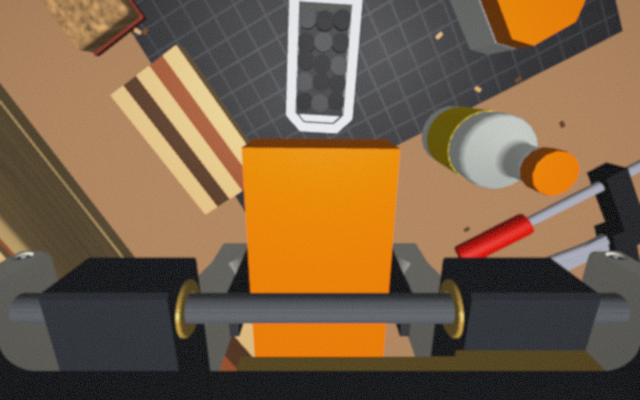

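The open case shows at (325,65) with its rear cut off by the frame. The held lid's rear top edge is at row 148. I'll step back and up slightly so the whole case shows.

```bash
sed -i 's/(S<45)&(V>95)/(S<40)\&(V>165)/' h.py
python3 -m handwheel '[{"grip":1,"travel":[0.25,0,-0.8],"spin":0},{"grip":1,"travel":[0.25,0,-0.8],"spin":0},{"grip":1,"travel":[0,0,0],"spin":0},{"grip":1,"travel":[0,0,0],"spin":0},{"grip":1,"travel":[0,0,0],"spin":0}]'
python3 - <<'E'
from h import *
goto(.604,-.348,.2,-27.7)
c=cam("wrist"); im=viewer.capture("wrist"); cv2.imwrite("pics/w4.png",im[:,:,::-1]); np.save("pics/w4T.npy",c["T"])
b=blob(mask(im,"open"),proj(c,(.604,-.348,.06))[0]); ys,xs=np.nonzero(b); f=fit(c,b,SH["open"],yaws=[-30]);print(b.sum(),xs.min(),xs.max(),ys.min(),ys.max(),f.round(4))
s=telemetry.get_state(); a=np.radians(s["eef_rot"][2]+180)
Rm=R.from_euler("z",a).as_matrix()
pts=np.array([[x,y,z] for x in(-.06,-.03) for y in(-.032,0,.032) for z in(0,.027)])@Rm.T+s["tcp_pos"]-[0,0,.0135]
pp=proj(c,pts); print("lid pred\n",pp.round(1))
m=blob(mask(im,"lid"),(320,200)); 
for col in(270,320,370): r=np.nonzero(m[:,col])[0]; print(col,r.min(), [tuple(int(v) for v in im[q,col]) for q in range(r.min()-2,r.min()+12)])
for row in(170,200,225): r=np.nonzero(m[row])[0]; print(row,r.min(),r.max())
vis=im.copy()
h=cv2.convexHull(proj(c,SH["open"]@R.from_euler("z",f[2],degrees=True).as_matrix().T+[f[0],f[1],0]).astype(np.float32))
o=cv2.polylines(cv2.resize(im[:260,180:480],None,fx=2.6,fy=2.6),[np.round((h-[180,0]+.5)*2.6).astype(np.int32)],True,(255,0,0),1)
cv2.imwrite("pics/w4c.png",o[:600,:,::-1])
E
```

```text
time_s: 9.22
tcp_pos: [0.6794, -0.3879, 0.287]
eef_rot: [180.0, -0.1, 152.2]
contact_force: [0.3, 0.3, 0.3]
gripper_width: 0.0638
gripper_force: 20.0
t 9.22 tcp [ 0.6794 -0.3879  0.287 ] [ 1.8000e+02 -7.0000e-02  1.5221e+02] shift [3.41 0.01 3.48] spin -0.02 j6 -102.3 w 0.0638 F [0.3 0.3 0.3]
7317 289 356 16 138 [  0.6006  -0.3435 -30.982    0.9843]
lid pred
 [[251.1 142.4]
 [238.4 152.9]
 [318.  142.5]
 [317.8 153. ]
 [384.9 142.6]
 [397.2 153.1]
 [254.7 201.8]
 [243.5 222. ]
 [318.  201.9]
 [317.8 222.1]
 [381.3 202. ]
 [392.2 222.2]]
270 147 [(108, 57, 13), (125, 68, 11), (166, 93, 20), (212, 122, 8), (231, 142, 14), (236, 150, 35), (234, 147, 10), (235, 149, 28), (235, 146, 20), (234, 148, 9), (234, 147, 18), (235, 149, 24), (234, 146, 22), (236, 148, 20)]
320 148 [(112, 61, 19), (142, 82, 21), (196, 116, 8), (230, 144, 24), (234, 148, 17), (235, 150, 26), (234, 149, 15), (234, 148, 23), (235, 151, 32), (234, 149, 24), (235, 150, 30), (234, 149, 18), (236, 150, 28), (235, 150, 24)]
370 148 [(107, 56, 10), (133, 73, 10), (181, 103, 21), (222, 133, 17), (233, 147, 27), (235, 146, 8), (235, 149, 21), (236, 152, 37), (234, 145, 8), (235, 149, 19), (234, 147, 17), (235, 147, 24), (235, 146, 12), (235, 148, 23)]
170 243 397
200 245 395
225 247 393
```

View pics/w4c.png

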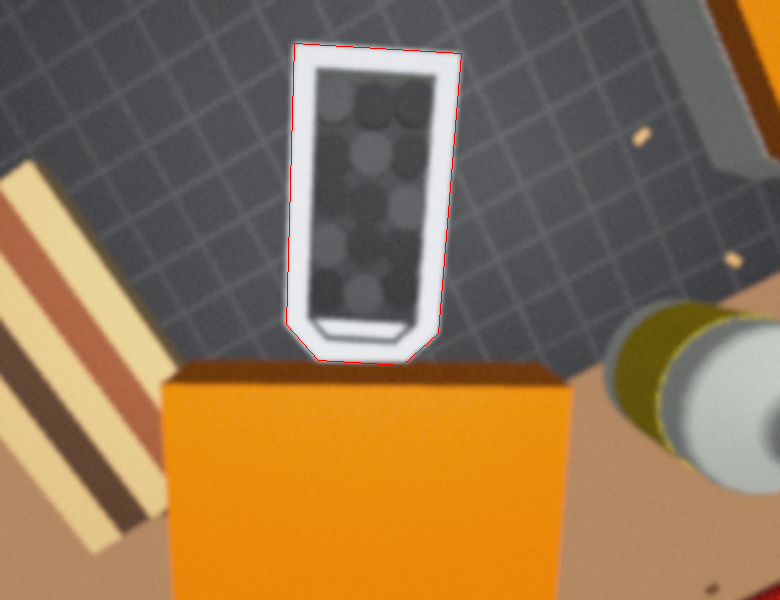

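The fit hugs the case outline (IoU 0.98). The held lid sits 1.9 mm toward the robot and 0.9 mm sideways, as seen in the same camera. Both offsets go into the target.

```bash
python3 -c "
from h import *
goto(.6018,-.3453,.105,149.02)"
```

```text
t 9.28 tcp [ 0.6794 -0.3879  0.2868] [-1.8000e+02 -8.0000e-02  1.5221e+02] shift [3.54 0.06 7.27] spin 0.64 j6 -102.3 w 0.0637 F [-0.5  1.  -0.6]
```

```bash

python3 -m handwheel '[{"grip":1,"travel":[0.88,0.015,0.5],"spin":0},{"grip":1,"travel":[0.88,0.015,1],"spin":0},{"grip":1,"travel":[0.89,0.015,1],"spin":0},{"grip":1,"travel":[0.89,0.015,1],"spin":0},{"grip":1,"travel":[0,0,1],"spin":0.64},{"grip":1,"travel":[0,0,1],"spin":0},{"grip":1,"travel":[0,0,1],"spin":0},{"grip":1,"travel":[0,0,0.77],"spin":0}]'
python3 -m handwheel '[{"grip":1,"travel":[0,0,0],"spin":0},{"grip":1,"travel":[0,0,0],"spin":0},{"grip":1,"travel":[0,0,0],"spin":0}]'
python3 -c "
from h import *
goto(.6018,-.3453,.0715,149.02)"
```

```text
time_s: 10.28
tcp_pos: [0.6016, -0.3453, 0.1044]
eef_rot: [-180.0, -0.1, 149.0]
contact_force: [0.9, 0.4, -0.1]
gripper_width: 0.0639
gripper_force: 20.0
time_s: 10.65
tcp_pos: [0.6028, -0.3457, 0.1073]
eef_rot: [180.0, 0.1, 149.0]
contact_force: [-0.6, 0.2, -0.3]
gripper_width: 0.0638
gripper_force: 20.0
t 10.65 tcp [ 0.6028 -0.3457  0.1073] [1.7998e+02 1.1000e-01 1.4902e+02] shift [ 0.04 -0.    1.43] spin -0.0 j6 -107.2 w 0.0638 F [-0.6  0.2 -0.3]
```

```bash

python3 -m handwheel '[{"grip":1,"travel":[0.02,0,0.4],"spin":0},{"grip":1,"travel":[0,0,0.4],"spin":0},{"grip":1,"travel":[0,0,0.2],"spin":0},{"grip":1,"travel":[0,0,0.2],"spin":0},{"grip":1,"travel":[0,0,0],"spin":0}]'
python3 -m handwheel '[{"grip":1,"travel":[0,0,0.2],"spin":0},{"grip":1,"travel":[0,0,0],"spin":0},{"grip":1,"travel":[0,0,0],"spin":0}]'
```

```text
time_s: 11.28
tcp_pos: [0.6014, -0.3451, 0.0755]
eef_rot: [-180.0, -0.1, 149.0]
contact_force: [-0.2, 0.1, -0.7]
gripper_width: 0.0636
gripper_force: 20.0
time_s: 11.65
tcp_pos: [0.602, -0.3453, 0.0713]
eef_rot: [180.0, 0.0, 149.0]
contact_force: [0.5, -0.7, 0.7]
gripper_width: 0.064
gripper_force: 20.0
```

```bash

python3 -m handwheel '[{"grip":1,"travel":[0,0,0.06],"spin":0},{"grip":1,"travel":[0,0,0],"spin":0},{"grip":-1,"travel":[0,0,0],"spin":0},{"grip":-1,"travel":[0,0,0],"spin":0},{"grip":-1,"travel":[0,0,0],"spin":0},{"grip":-1,"travel":[0,0,0],"spin":0}]'
python3 -m handwheel '[{"grip":-1,"travel":[0,0,-0.5],"spin":0},{"grip":-1,"travel":[0,0,-1],"spin":0},{"grip":-1,"travel":[-0.5,0,-1],"spin":0},{"grip":-1,"travel":[-1,0,-1],"spin":0},{"grip":-1,"travel":[-1,0,-1],"spin":0},{"grip":-1,"travel":[-1,0,0],"spin":0},{"grip":-1,"travel":[-0.5,0,0],"spin":0},{"grip":-1,"travel":[0,0,0],"spin":0}]'
python3 -m handwheel '[{"grip":-1,"travel":[0,0,0],"spin":0},{"grip":-1,"travel":[0,0,0],"spin":0}]'
python3 - <<'E'
from h import *
c=cam("wrist"); im=viewer.capture("wrist"); cv2.imwrite("pics/w5.png",im[:,:,::-1])
b=blob(mask(im,"lid"),proj(c,(.6006,-.3435,.085))[0]); f=fit(c,b,SH["full"],yaws=[-30]);print(b.sum(),f.round(4))
goto(.6006,-.3435,.032,149)
p=proj(c,(.6006,-.3435,.07))[0].astype(int); print(p)
y0=max(0,p[1]-110); x0=p[0]-150; cv2.imwrite("pics/w5c.png",cv2.resize(im[y0:y0+220,x0:x0+300],None,fx=2.6,fy=2.6)[:,:,::-1])
E
```

```text
time_s: 12.4
tcp_pos: [0.6015, -0.3452, 0.0693]
eef_rot: [-180.0, -0.0, 149.0]
contact_force: [-0.5, -0.1, 0.6]
gripper_width: 0.0876
gripper_force: 0.0
time_s: 13.4
tcp_pos: [0.6873, -0.3968, 0.1813]
eef_rot: [-180.0, -0.1, 149.0]
contact_force: [-0.5, -0.3, -0.6]
gripper_width: 0.0878
gripper_force: 0.0
time_s: 13.65
tcp_pos: [0.6869, -0.3964, 0.1824]
eef_rot: [-180.0, -0.0, 149.0]
contact_force: [0.4, 0.6, 0.3]
gripper_width: 0.0876
gripper_force: 0.0
13480 [  0.6     -0.3436 -31.2967   0.978 ]
t 13.7 tcp [ 0.687  -0.3964  0.1824] [1.8000e+02 1.0000e-02 1.4902e+02] shift [4.05 0.04 6.02] spin 0.0 j6 -105.0 w 0.0876 F [0.5 0.4 0.5]
[319  63]
```

View pics/w5c.png

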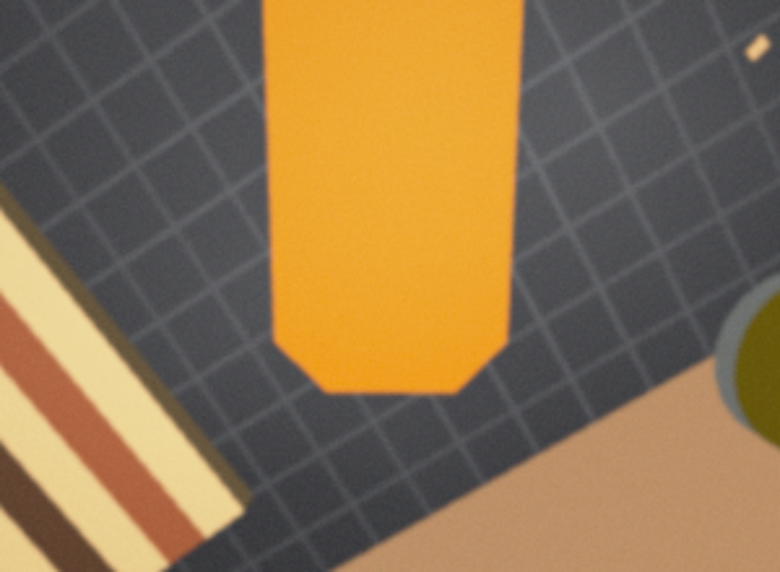

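The lid is seated flush and its fit at the 58 mm height agrees with the case to within 1 mm. Now I'll grip the closed case and work out the lane from the top picture.

```bash

python3 -m handwheel '[{"grip":-1,"travel":[0.98,0.02,-0.2],"spin":0},{"grip":-1,"travel":[0.98,0.02,0],"spin":0},{"grip":-1,"travel":[0.98,0.02,0.2],"spin":0},{"grip":-1,"travel":[0.98,0.02,1],"spin":0},{"grip":-1,"travel":[0.05,0,1],"spin":0},{"grip":-1,"travel":[0,0,1],"spin":0},{"grip":-1,"travel":[0,0,1],"spin":0},{"grip":-1,"travel":[0,0,1],"spin":0}]'
python3 -m handwheel '[{"grip":-1,"travel":[0,0,1],"spin":0},{"grip":-1,"travel":[0,0,0],"spin":0},{"grip":1,"travel":[0,0,0],"spin":0},{"grip":1,"travel":[0,0,0],"spin":0},{"grip":1,"travel":[0,0,0],"spin":0},{"grip":1,"travel":[0,0,0],"spin":0}]' 25
python3 - <<'E'
from h import *
goto(.6012,-.345,.032,149)
c=cam("top"); im=cv2.imread("pics/top0.png")[:,:,::-1].copy()
h=cv2.cvtColor(im,cv2.COLOR_RGB2HSV).astype(int)
m=((h[...,0]>=4)&(h[...,0]<=14)&(h[...,1]>170)).astype(np.uint8); m[:,:235]=0; m[:,276:]=0; m[:100]=0; m[235:]=0
for r in (115,125,140,155,170,185,200,215,222): x=np.nonzero(m[r])[0]; print(r,x.min(),x.max(), x.size)
b=cv2.morphologyEx(m,cv2.MORPH_CLOSE,np.ones((25,25),np.uint8)); print(b.sum(),np.nonzero(b)[0].min(),np.nonzero(b)[0].max())
for e in(.315,.318,.321):
  L=np.array([[x,y,z] for x in(-.07,e) for y in(-.043,.043) for z in(0,.015)])
  print(e,fit(c,b,L,z0=.1142,tilt=.14,yaws=[-5,0,5],x0=ray(c,(257,200),.114)[:2]).round(4))
E
```

```text
time_s: 14.7
tcp_pos: [0.6032, -0.3437, 0.0568]
eef_rot: [180.0, 0.0, 149.0]
contact_force: [0.1, 0.2, -0.5]
gripper_width: 0.0879
gripper_force: 0.0
time_s: 15.45
tcp_pos: [0.6037, -0.3443, 0.0334]
eef_rot: [-180.0, 0.1, 149.0]
contact_force: [-1.1, -0.4, 6.5]
gripper_width: 0.0638
gripper_force: 25.0
t 15.45 tcp [ 0.6037 -0.3443  0.0334] [-1.8000e+02  9.0000e-02  1.4902e+02] shift [ 0.07 -0.07  0.05] spin 0.0 j6 -107.3 w 0.0638 F [-1.1 -0.4  6.5]
115 243 269 26
125 245 245 1
140 244 269 4
155 243 269 4
170 243 270 5
185 244 270 5
200 244 270 3
215 245 270 3
222 244 271 6
3183 107 226
0.315 [0.4339 0.1743 2.4501 0.9213]
0.318 [0.4349 0.1744 2.3317 0.9279]
0.321 [0.4327 0.1744 2.3746 0.9341]
```

```bash

python3 -m handwheel '[{"grip":1,"travel":[0,0,-0.5],"spin":0},{"grip":1,"travel":[0,0,-1],"spin":0},{"grip":1,"travel":[0,0,-1],"spin":0},{"grip":1,"travel":[0,0,-1],"spin":0},{"grip":1,"travel":[0,0,-1],"spin":-0.7},{"grip":1,"travel":[0,0,-1],"spin":-1},{"grip":1,"travel":[0,0,-1],"spin":-1},{"grip":1,"travel":[0,0,-1],"spin":-1}]' 30
python3 -m handwheel '[{"grip":1,"travel":[0,0.3,-1],"spin":-1},{"grip":1,"travel":[0,0.5,0],"spin":-1},{"grip":1,"travel":[0,0.8,0],"spin":-1},{"grip":1,"travel":[0,1,0],"spin":0},{"grip":1,"travel":[0,1,0],"spin":0},{"grip":1,"travel":[0,1,0],"spin":0},{"grip":1,"travel":[0,1,0],"spin":0},{"grip":1,"travel":[0,1,0],"spin":0}]'
python3 -c "
from h import *
goto(.58,.18,.25,-177.6)"
```

```text
time_s: 16.45
tcp_pos: [0.6027, -0.3433, 0.2201]
eef_rot: [179.9, -0.1, 167.7]
contact_force: [0.0, 0.4, -4.7]
gripper_width: 0.0639
gripper_force: 30.0
time_s: 17.45
tcp_pos: [0.6012, -0.1781, 0.2443]
eef_rot: [179.9, -0.1, -177.5]
contact_force: [-0.1, 0.1, -4.3]
gripper_width: 0.0638
gripper_force: 30.0
t 17.45 tcp [ 0.6012 -0.1781  0.2443] [ 1.7995e+02 -6.0000e-02 -1.7750e+02] shift [ 0.22 14.35 -0.23] spin 0.02 j6 -88.8 w 0.0638 F [-0.1  0.1 -4.3]
```

```bash

python3 -m handwheel '[{"grip":1,"travel":[0,1,0],"spin":0},{"grip":1,"travel":[0,1,0],"spin":0},{"grip":1,"travel":[0,1,0],"spin":0},{"grip":1,"travel":[0,1,0],"spin":0},{"grip":1,"travel":[0,1,0],"spin":0},{"grip":1,"travel":[0,1,0],"spin":0},{"grip":1,"travel":[0,1,0],"spin":0},{"grip":1,"travel":[0,1,0],"spin":0}]'
python3 -m handwheel '[{"grip":1,"travel":[0,1,0],"spin":0},{"grip":1,"travel":[0,1,0],"spin":0},{"grip":1,"travel":[0,1,0],"spin":0},{"grip":1,"travel":[0.2,1,0],"spin":0},{"grip":1,"travel":[0,1,0],"spin":0},{"grip":1,"travel":[0,0.6,0],"spin":0},{"grip":1,"travel":[0,0,0],"spin":0},{"grip":1,"travel":[0,0,0],"spin":0}]'
python3 - <<'E'
from h import *
goto(.434,.1744,.25,-177.6)
c=cam("wrist"); im=viewer.capture("wrist"); cv2.imwrite("pics/w6.png",im[:,:,::-1]); np.save("pics/w6T.npy",c["T"])
Rl=R.from_euler("zy",[np.radians(2.4),.14]).as_matrix()
P=lambda q:proj(c,np.array(q)@Rl.T+[.434,.1744,.1142])
print(P([[-.07,.043,.015],[-.07,-.043,.015],[0,.043,.015],[0,-.043,.015],[.05,.043,.015],[-.07,0,0]]).round(1))
E
```

```text
time_s: 18.45
tcp_pos: [0.5924, 0.0215, 0.2444]
eef_rot: [180.0, -0.1, -177.5]
contact_force: [0.8, 0.2, -4.0]
gripper_width: 0.0639
gripper_force: 30.0
time_s: 19.45
tcp_pos: [0.5819, 0.1597, 0.2445]
eef_rot: [-180.0, -0.0, -177.5]
contact_force: [-0.5, 0.1, -3.7]
gripper_width: 0.0641
gripper_force: 30.0
t 19.45 tcp [0.5819 0.1597 0.2445] [-1.7999e+02 -3.0000e-02 -1.7750e+02] shift [ 5.88  0.85 -0.22] spin 0.02 j6 -121.4 w 0.0641 F [-0.5  0.1 -3.7]
[[ 426.6 -142.5]
 [ 281.6 -142.5]
 [ 412.1   -5.4]
 [ 286.3   -5.7]
 [ 403.9   72.1]
 [ 352.  -131.7]]
```

View pics/w6.png

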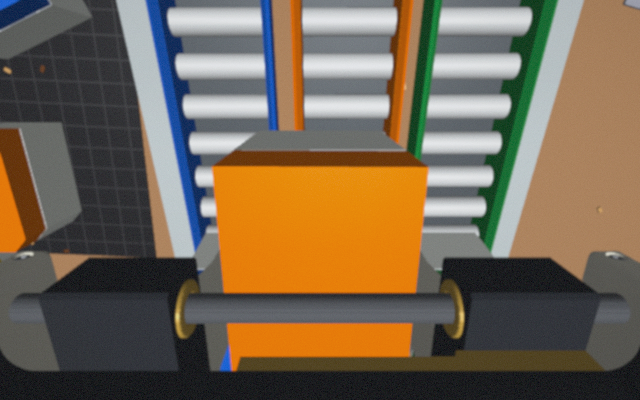

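The orange lane's rails are visible at columns 292–302 and 398–410 near row 20. That is close to the predicted outer edges. I'll fit the lane's centre line through the rails' outer edges.

```bash
python3 - <<'E'
from h import *
c=cam("wrist"); c["T"]=np.load("pics/w6T.npy"); im=cv2.imread("pics/w6.png")[:,:,::-1].copy()
h=cv2.cvtColor(im,cv2.COLOR_RGB2HSV).astype(int)
m=(h[...,0]>=5)&(h[...,0]<=17)&(h[...,1]>200)&(h[...,2]>90)
n=R.from_euler("zy",[np.radians(2.4),.14]).as_matrix()[:,2]
o=np.array([.434,.1744,.1142])
def hit(px,h):
    d=c["T"][:3,:3]@np.array([(px[0]-c["cx"])/c["fx"],(px[1]-c["cy"])/c["fy"],1]); p0=c["T"][:3,3]
    return p0+d*(((o+h*n-p0)@n)/(d@n))
Lo=[];Ri=[]
for r in range(2,122,4):
    x=np.nonzero(m[r,270:425])[0]+270; a=x[x<330]; b=x[x>360]
    if a.size and b.size:
        Lo.append(hit((a.min()-.5,r),.015)); Ri.append(hit((b.max()+.5,r),.015))
        if r%20==2: print(r,a.min(),a.max(),b.min(),b.max())
Lo=np.array(Lo);Ri=np.array(Ri); M=(Lo+Ri)/2
for q in(Lo,Ri,M):
    k=np.polyfit(q[:,0],q[:,1],1); print("yaw",np.degrees(np.arctan(k[0])).round(2),"y at .434",np.polyval(k,.434).round(4),"y at .53",np.polyval(k,.53).round(4))
print("sep",np.linalg.norm((Lo-Ri)[:,:2],axis=1).mean())
# held case: rear top edge & sides
mm=blob(((h[...,0]<=17)&(h[...,1]>200)&(h[...,2]>190)).astype(np.uint8),(320,220))
s=telemetry.get_state()
for row in(175,200,225): x=np.nonzero(mm[row])[0]; print(row,x.min(),x.max())
print("rear row",[np.nonzero(mm[:,k])[0].min() for k in(260,320,380)])
Rm=R.from_euler("z",s["eef_rot"][2]+180,degrees=True).as_matrix()
print(proj(c,np.array([[-.06,y,.085] for y in(-.032,0,.032)])@Rm.T+s["tcp_pos"]-[0,0,.0332]).round(1))
E
```

```text
2 291 300 395 412
22 292 299 399 410
42 292 300 392 408
62 293 300 395 406
82 294 301 389 403
102 294 301 391 401
yaw 2.76 y at .434 0.1338 y at .53 0.1385
yaw 2.57 y at .434 0.218 y at .53 0.2223
yaw 2.66 y at .434 0.1759 y at .53 0.1804
sep 0.08389070725052111
175 214 425
200 216 423
225 218 421
rear row [np.int64(166), np.int64(167), np.int64(167)]
[[207.7 176. ]
 [315.9 176.2]
 [424.2 176.4]]
```

```bash
python3 -c "
from h import *
goto(.5358,.1796,.15,-177.4)"
```

```text
t 19.5 tcp [0.5819 0.1595 0.2445] [-1.7999e+02 -2.0000e-02 -1.7752e+02] shift [1.81 0.88 3.78] spin -0.02 j6 -121.4 w 0.0638 F [ 0.1 -0.6 -4.3]
```

```bash

python3 -m handwheel '[{"grip":1,"travel":[0.6,0.3,0.4],"spin":-0.02},{"grip":1,"travel":[0.6,0.3,0.8],"spin":0},{"grip":1,"travel":[0.61,0.28,0.9],"spin":0},{"grip":1,"travel":[0,0,0.9],"spin":0},{"grip":1,"travel":[0,0,0.5],"spin":0},{"grip":1,"travel":[0,0,0.28],"spin":0},{"grip":1,"travel":[0,0,0],"spin":0},{"grip":1,"travel":[0,0,0],"spin":0}]'
python3 -m handwheel '[{"grip":1,"travel":[0,0,0.16],"spin":0},{"grip":1,"travel":[0,0,0.12],"spin":0},{"grip":1,"travel":[0,0,0],"spin":0},{"grip":1,"travel":[0,0,0],"spin":0}]' 12
python3 -c "
from h import *
goto(.5358,.1796,.142,-177.4)"
```

```text
time_s: 20.5
tcp_pos: [0.5364, 0.1802, 0.1508]
eef_rot: [180.0, 0.1, -177.4]
contact_force: [0.4, 0.1, -4.7]
gripper_width: 0.0639
gripper_force: 30.0
time_s: 21.0
tcp_pos: [0.5359, 0.1801, 0.1431]
eef_rot: [-180.0, 0.0, -177.4]
contact_force: [-0.3, 0.5, -3.5]
gripper_width: 0.064
gripper_force: 12.0
t 21.0 tcp [0.5359 0.1801 0.1431] [-180.      0.   -177.39] shift [ 0.01 -0.02  0.04] spin 0.0 j6 -125.8 w 0.064 F [-0.3  0.5 -3.5]
```

```bash

python3 -m handwheel '[{"grip":1,"travel":[0,0,0.1],"spin":0},{"grip":1,"travel":[0,0,0.05],"spin":0},{"grip":1,"travel":[0,0,0],"spin":0}]' 8
python3 -m handwheel '[{"grip":1,"travel":[0,0,0.08],"spin":0},{"grip":1,"travel":[0,0,0.06],"spin":0},{"grip":1,"travel":[0,0,0],"spin":0}]' 8
```

```text
time_s: 21.38
tcp_pos: [0.536, 0.1802, 0.1394]
eef_rot: [180.0, 0.0, -177.4]
contact_force: [0.4, 0.6, -3.8]
gripper_width: 0.0639
gripper_force: 8.0
time_s: 21.75
tcp_pos: [0.536, 0.1802, 0.1358]
eef_rot: [180.0, 0.0, -177.4]
contact_force: [0.2, 0.6, -2.2]
gripper_width: 0.0641
gripper_force: 8.0
```

```bash

python3 -m handwheel '[{"grip":-1,"travel":[0,0,0],"spin":0},{"grip":-1,"travel":[0,0,0],"spin":0},{"grip":-1,"travel":[0,0,0],"spin":0},{"grip":-1,"travel":[0,0,-0.4],"spin":0},{"grip":-1,"travel":[0,0,-1],"spin":0},{"grip":-1,"travel":[0,0,-1],"spin":0},{"grip":-1,"travel":[0,0,-1],"spin":0},{"grip":-1,"travel":[0,0,-1],"spin":0}]'
python3 - <<'E'
from h import *
for n in("scene","top"):
    im=viewer.capture(n); cv2.imwrite(f"pics/{n}7.png",im[:,:,::-1])
    a=im[200:310,310:450] if n=="scene" else im[90:235,200:310]
    cv2.imwrite(f"pics/{n}7c.png",cv2.resize(a,(int(a.shape[1]*500/a.shape[0]),500),interpolation=cv2.INTER_CUBIC)[:,:,::-1])
a=cv2.imread("pics/scene7c.png");b=cv2.imread("pics/top7c.png"); o=np.hstack([a,b]); cv2.imwrite("pics/both7.png",cv2.resize(o,(790,int(o.shape[0]*790/o.shape[1]))))
goto(.61,-.165,.24,2.6)
E
```

```text
time_s: 22.75
tcp_pos: [0.5359, 0.18, 0.2476]
eef_rot: [180.0, 0.0, -177.4]
contact_force: [0.3, -0.4, 0.4]
gripper_width: 0.0879
gripper_force: 0.0
t 22.85 tcp [0.5373 0.1807 0.2498] [ 179.86    0.3  -177.37] shift [ -2.27 -13.95   0.39] spin 0.01 j6 -125.8 w 0.0876 F [-0.8 -0.2  0.3]
```

View pics/both7.png

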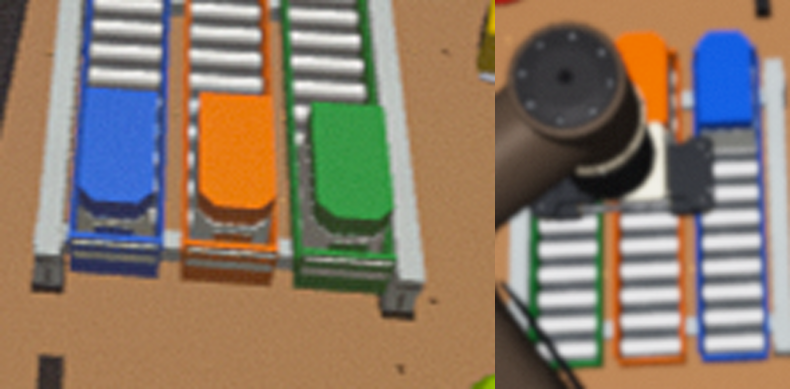

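The closed case now lies at the stop, square in the orange lane with its lid flush. On to the full case.

```bash

python3 -m handwheel '[{"grip":-1,"travel":[0,-0.6,-0.4],"spin":0},{"grip":-1,"travel":[-0.4,-1,0],"spin":0},{"grip":-1,"travel":[-0.4,-1,0],"spin":0},{"grip":-1,"travel":[-0.4,-1,0],"spin":0},{"grip":-1,"travel":[-0.4,-1,0],"spin":0},{"grip":-1,"travel":[-0.4,-1,0],"spin":0},{"grip":-1,"travel":[-0.4,-1,0],"spin":0},{"grip":-1,"travel":[-0.4,-1,0],"spin":0}]'
python3 -m handwheel '[{"grip":-1,"travel":[-0.4,-1,0],"spin":0},{"grip":-1,"travel":[-0.4,-1,0],"spin":0},{"grip":-1,"travel":[-0.4,-1,0],"spin":0},{"grip":-1,"travel":[-0.4,-1,0],"spin":0},{"grip":-1,"travel":[-0.4,-1,0],"spin":0},{"grip":-1,"travel":[-0.4,-1,0],"spin":0},{"grip":-1,"travel":[0,-0.3,0],"spin":0},{"grip":-1,"travel":[0,0,0],"spin":0}]'
python3 -m handwheel '[{"grip":-1,"travel":[0,0,0],"spin":0},{"grip":-1,"travel":[0,0,0],"spin":0}]'
python3 - <<'E'
from h import *
c=cam("wrist"); im=viewer.capture("wrist"); cv2.imwrite("pics/w8.png",im[:,:,::-1])
h=cv2.cvtColor(im,cv2.COLOR_RGB2HSV).astype(int)
m=((h[...,0]>=3)&(h[...,0]<=24)&(h[...,1]>190)&(h[...,2]>70)).astype(np.uint8)
b=blob(m,proj(c,(.611,-.166,.085))[0]); ys,xs=np.nonzero(b); f=fit(c,b,SH["full"],yaws=[0]); print(b.sum(),xs.min(),xs.max(),ys.min(),ys.max(),f.round(4))
goto(f[0],f[1],.034,f[2])
q=ray(c,proj(c,(.727,-.248,.19))[0],.19); print([ (np.round(d["position"]).tolist(),round(d["p"],2),ray(c,d["position"],.1).round(3)) for d in models.find_in("wrist","glue_bottle")])
o=im.copy(); hl=cv2.convexHull(proj(c,SH["full"]@R.from_euler("z",f[2],degrees=True).as_matrix().T+[f[0],f[1],0]).astype(np.float32))
cv2.polylines(o,[np.round(hl).astype(np.int32)],True,(255,0,255),1); cv2.imwrite("pics/w8c.png",o[:,:,::-1])
E
```

```text
time_s: 23.85
tcp_pos: [0.6143, -0.0082, 0.2558]
eef_rot: [-180.0, -0.0, -177.4]
contact_force: [0.4, 0.1, -0.2]
gripper_width: 0.0876
gripper_force: 0.0
time_s: 24.85
tcp_pos: [0.681, -0.1619, 0.2555]
eef_rot: [180.0, -0.1, -177.5]
contact_force: [0.2, -0.1, -0.3]
gripper_width: 0.0876
gripper_force: 0.0
time_s: 25.1
tcp_pos: [0.6814, -0.1604, 0.2562]
eef_rot: [180.0, 0.0, -177.3]
contact_force: [-0.2, 0.6, -0.2]
gripper_width: 0.0876
gripper_force: 0.0
9190 283 355 29 166 [ 0.6097 -0.1633  2.4905  0.9578]
t 25.15 tcp [ 0.6815 -0.1604  0.2561] [ 1.8000e+02  2.0000e-02 -1.7734e+02] shift [2.87 0.02 8.89] spin 0.03 j6 -90.0 w 0.0878 F [ 0.5 -0.1 -0.4]
[([237.0, 213.0], 0.69, array([ 0.715, -0.237,  0.1  ])), ([318.0, 91.0], 0.25, array([ 0.601, -0.165,  0.1  ]))]
```

View pics/w8c.png

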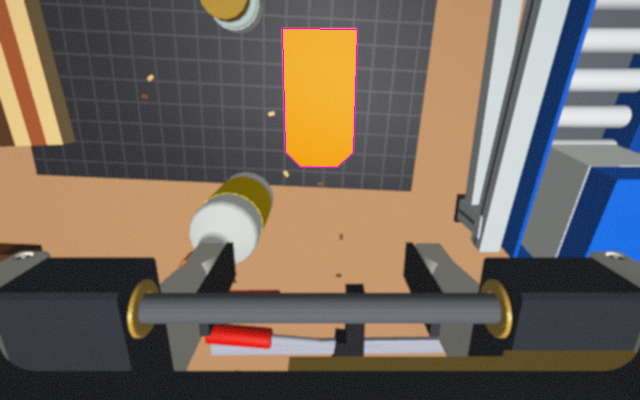

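The fit hugs the full case at (320,95). The bottle, near (235,215), stays clear if I move back over the case before descending.

```bash

python3 -m handwheel '[{"grip":-1,"travel":[0.95,-0.02,0],"spin":0.03},{"grip":-1,"travel":[0.95,0,0],"spin":0},{"grip":-1,"travel":[0.9,0,0.4],"spin":0},{"grip":-1,"travel":[0,0,1],"spin":0},{"grip":-1,"travel":[0,0,1],"spin":0},{"grip":-1,"travel":[0,0,1],"spin":0},{"grip":-1,"travel":[0,0,1],"spin":0},{"grip":-1,"travel":[0,0,1],"spin":0}]' 30
python3 -m handwheel '[{"grip":-1,"travel":[0,0,1],"spin":0},{"grip":-1,"travel":[0,0,1],"spin":0},{"grip":-1,"travel":[0,0,1],"spin":0},{"grip":-1,"travel":[0,0,0.45],"spin":0},{"grip":-1,"travel":[0,0,0],"spin":0},{"grip":-1,"travel":[0,0,0],"spin":0}]'
python3 -c "
from h import *
goto(.6115,-.1643,.033,2.5)"
```

```text
time_s: 26.2
tcp_pos: [0.6117, -0.1644, 0.1203]
eef_rot: [-180.0, 0.0, -177.5]
contact_force: [-0.2, -0.1, -0.2]
gripper_width: 0.088
gripper_force: 0.0
time_s: 26.95
tcp_pos: [0.6124, -0.1647, 0.0356]
eef_rot: [-180.0, 0.1, -177.5]
contact_force: [0.1, -0.7, -0.3]
gripper_width: 0.0878
gripper_force: 0.0
t 26.95 tcp [ 0.6124 -0.1647  0.0356] [-1.7999e+02  9.0000e-02 -1.7752e+02] shift [0.04 0.02 0.11] spin -0.0 j6 -90.1 w 0.0878 F [ 0.1 -0.7 -0.3]
```

```bash

python3 -m handwheel '[{"grip":-1,"travel":[0,0,0.06],"spin":0},{"grip":1,"travel":[0,0,0],"spin":0},{"grip":1,"travel":[0,0,0],"spin":0},{"grip":1,"travel":[0,0,0],"spin":0},{"grip":1,"travel":[0,0,0],"spin":0},{"grip":1,"travel":[0,0,-0.4],"spin":0},{"grip":1,"travel":[0,0,-1],"spin":0},{"grip":1,"travel":[0,0,-1],"spin":0}]' 35
python3 -m handwheel '[{"grip":1,"travel":[0,0,-1],"spin":0},{"grip":1,"travel":[0,0,-1],"spin":0},{"grip":1,"travel":[0,0,-1],"spin":0},{"grip":1,"travel":[0,0,-1],"spin":0},{"grip":1,"travel":[0,0,-1],"spin":0},{"grip":1,"travel":[0,0.4,-1],"spin":0},{"grip":1,"travel":[0.27,1,-0.4],"spin":0},{"grip":1,"travel":[0.3,1,0],"spin":0}]'
python3 -m handwheel '[{"grip":1,"travel":[0.3,1,0],"spin":0},{"grip":1,"travel":[0.3,1,0],"spin":0},{"grip":1,"travel":[0.3,1,0],"spin":0},{"grip":1,"travel":[0.3,1,0],"spin":0},{"grip":1,"travel":[0.3,1,0],"spin":0},{"grip":1,"travel":[0.3,1,0],"spin":0},{"grip":1,"travel":[0.3,1,0],"spin":0},{"grip":1,"travel":[0.3,1,0],"spin":0}]'
python3 -m handwheel '[{"grip":1,"travel":[0.3,1,0],"spin":0},{"grip":1,"travel":[0.3,1,0],"spin":0},{"grip":1,"travel":[0,1,0],"spin":0},{"grip":1,"travel":[0,0.4,0],"spin":0},{"grip":1,"travel":[0,0,0],"spin":0},{"grip":1,"travel":[0,0,0],"spin":0}]'
python3 -c "
from h import *
goto(.5155,.1785,.15,-177.4)"
```

```text
time_s: 27.95
tcp_pos: [0.6109, -0.1647, 0.0933]
eef_rot: [180.0, -0.1, -177.6]
contact_force: [0.7, 0.3, -4.9]
gripper_width: 0.0638
gripper_force: 35.0
time_s: 28.95
tcp_pos: [0.5944, -0.1049, 0.2539]
eef_rot: [180.0, 0.0, -177.6]
contact_force: [-0.2, 0.7, -4.4]
gripper_width: 0.064
gripper_force: 35.0
time_s: 29.95
tcp_pos: [0.5253, 0.0924, 0.2529]
eef_rot: [-180.0, -0.1, -177.6]
contact_force: [-0.5, 0.6, -4.3]
gripper_width: 0.0639
gripper_force: 35.0
time_s: 30.7
tcp_pos: [0.5075, 0.1754, 0.253]
eef_rot: [-180.0, -0.0, -177.6]
contact_force: [-0.3, -1.3, -4.6]
gripper_width: 0.0638
gripper_force: 35.0
t 30.7 tcp [0.5075 0.1754 0.253 ] [-1.7998e+02 -3.0000e-02 -1.7757e+02] shift [-0.32  0.11  4.12] spin -0.03 j6 -127.6 w 0.0638 F [-0.3 -1.3 -4.6]
```

```bash

python3 -m handwheel '[{"grip":1,"travel":[-0.32,0.11,0.4],"spin":-0.03},{"grip":1,"travel":[0,0,0.8],"spin":0},{"grip":1,"travel":[0,0,0.9],"spin":0},{"grip":1,"travel":[0,0,0.9],"spin":0},{"grip":1,"travel":[0,0,0.7],"spin":0},{"grip":1,"travel":[0,0,0.4],"spin":0},{"grip":1,"travel":[0,0,0],"spin":0},{"grip":1,"travel":[0,0,0],"spin":0}]'
python3 -m handwheel '[{"grip":1,"travel":[0,0,0.12],"spin":0},{"grip":1,"travel":[0,0,0.1],"spin":0},{"grip":1,"travel":[0,0,0],"spin":0},{"grip":1,"travel":[0,0,0],"spin":0}]' 10
python3 -m handwheel '[{"grip":1,"travel":[0,0,0.1],"spin":0},{"grip":1,"travel":[0,0,0.1],"spin":0},{"grip":1,"travel":[0,0,0],"spin":0}]' 10
```

```text
time_s: 31.7
tcp_pos: [0.5161, 0.1794, 0.1512]
eef_rot: [180.0, 0.1, -177.4]
contact_force: [-0.0, 0.4, -4.2]
gripper_width: 0.0635
gripper_force: 35.0
time_s: 32.2
tcp_pos: [0.5156, 0.1793, 0.1452]
eef_rot: [180.0, 0.0, -177.4]
contact_force: [0.1, -0.1, -4.4]
gripper_width: 0.0637
gripper_force: 10.0
time_s: 32.58
tcp_pos: [0.5176, 0.1798, 0.1414]
eef_rot: [180.0, 0.2, -177.3]
contact_force: [5.6, -2.0, 1.2]
gripper_width: 0.0644
gripper_force: 10.0
```

```bash

python3 -m handwheel '[{"grip":-1,"travel":[0,0,0],"spin":0},{"grip":-1,"travel":[0,0,0],"spin":0},{"grip":-1,"travel":[0,0,0],"spin":0},{"grip":-1,"travel":[0,0,-0.4],"spin":0},{"grip":-1,"travel":[0,0,-1],"spin":0},{"grip":-1,"travel":[0,0,-1],"spin":0},{"grip":-1,"travel":[0,0,-1],"spin":0},{"grip":-1,"travel":[0,0,-1],"spin":0}]'
python3 -m handwheel '[{"grip":-1,"travel":[0,-1,0],"spin":0},{"grip":-1,"travel":[0,-1,0],"spin":0},{"grip":-1,"travel":[0,-1,0],"spin":0},{"grip":-1,"travel":[0,-1,0],"spin":0},{"grip":-1,"travel":[0,-1,0],"spin":0},{"grip":-1,"travel":[0,-1,0],"spin":0},{"grip":-1,"travel":[0,-1,0],"spin":0},{"grip":-1,"travel":[0,-1,0],"spin":0}]'
python3 - <<'E'
from h import *
for n in("scene","top"):
    im=viewer.capture(n); cv2.imwrite(f"pics/{n}9.png",im[:,:,::-1])
    a=im[190:300,310:450] if n=="scene" else im[90:235,190:310]
    cv2.imwrite(f"pics/{n}9c.png",cv2.resize(a,(int(a.shape[1]*500/a.shape[0]),500),interpolation=cv2.INTER_CUBIC)[:,:,::-1])
a=cv2.imread("pics/scene9c.png");b=cv2.imread("pics/top9c.png"); o=np.hstack([a,b]); cv2.imwrite("pics/both9.png",cv2.resize(o,(790,int(o.shape[0]*790/o.shape[1]))))
# predicted lid-top outlines of both cases vs. orange mask
c=cam("scene"); im=viewer.capture("scene"); Rl=R.from_euler("zy",[np.radians(2.6),.14]).as_matrix()
b=blob(mask(im,"lid"),proj(c,Rl@[.2,0,.085]+[.434,.1755,.1142])[0]); ys,xs=np.nonzero(b); print("mask",xs.min(),xs.max(),ys.min(),ys.max())
for x0 in(.255,.135): q=proj(c,(SH["full"]+[x0,0,0])@Rl.T+[.434,.1755,.1142]); print(x0,q.min(0).round(1),q.max(0).round(1))
E
```

```text
time_s: 33.58
tcp_pos: [0.5155, 0.1792, 0.2517]
eef_rot: [180.0, 0.0, -177.4]
contact_force: [-0.1, 0.1, 0.2]
gripper_width: 0.0875
gripper_force: 0.0
time_s: 34.58
tcp_pos: [0.5247, -0.0214, 0.2509]
eef_rot: [180.0, 0.0, -177.4]
contact_force: [0.7, 0.1, 0.6]
gripper_width: 0.0877
gripper_force: 0.0
mask 366 387 185 260
0.255 [365.1 225.3] [387.4 263.1]
0.135 [365.3 197.6] [386.1 231.4]
```

View pics/both9.png

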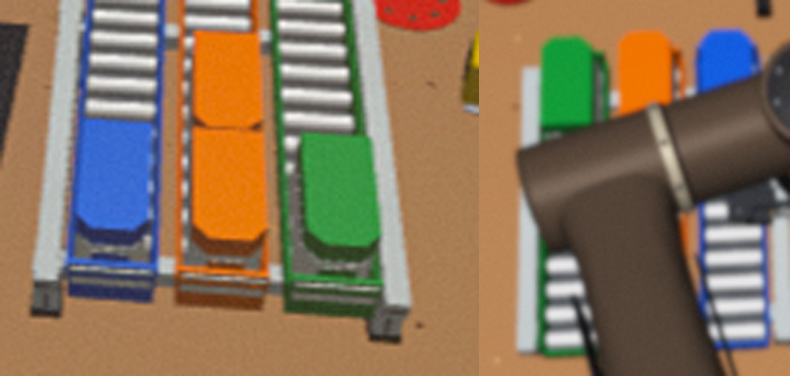

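```bash
python3 -m handwheel '[{"grip":-1,"travel":[0,0,0],"spin":0},{"grip":-1,"travel":[0,0,0],"spin":0},{"grip":-1,"travel":[0,0,0],"spin":0},{"grip":-1,"travel":[0,0,0],"spin":0},{"grip":-1,"travel":[0,0,0],"spin":0},{"grip":-1,"travel":[0,0,0],"spin":0},{"grip":-1,"travel":[0,0,0],"spin":0},{"grip":-1,"travel":[0,0,0],"spin":0}]'
python3 - <<'E'
from h import *
A=cv2.imread("pics/scene7.png").astype(int); B=cv2.imread("pics/scene9.png").astype(int); C=viewer.capture("scene")[:,:,::-1].astype(int)
for n,X,Y in(("7-9",A,B),("9-now",B,C)):
    d=np.abs(X-Y).max(2)[235:275,358:395]; print(n,"front area max/mean diff",d.max(),d.mean().round(2))
d=np.abs(B-C).max(2)[190:235,355:395]; print("second",d.max(),d.mean().round(2))
E
```

```text
time_s: 35.72
tcp_pos: [0.5247, -0.0206, 0.2501]
eef_rot: [180.0, 0.0, -177.4]
contact_force: [-0.1, -0.3, 0.4]
gripper_width: 0.0877
gripper_force: 0.0
7-9 front area max/mean diff 132 11.41
9-now front area max/mean diff 24 5.35
second 29 4.97
```

```bash
python3 - <<'E'
from h import *
A=cv2.imread("pics/scene7.png"); C=cv2.imread("pics/scene9.png"); c=cam("scene")
for nm,(x,y,w,h_) in dict(front=(360,240,30,26),blue=(330,240,28,26),green=(395,245,30,26)).items():
    t=A[y:y+h_,x:x+w]; r=cv2.matchTemplate(cv2.resize(C[y-6:y+h_+6,x-6:x+w+6],None,fx=4,fy=4,interpolation=cv2.INTER_CUBIC),cv2.resize(t,None,fx=4,fy=4,interpolation=cv2.INTER_CUBIC),cv2.TM_CCOEFF_NORMED)
    _,v,_,l=cv2.minMaxLoc(r); print(nm,(np.array(l)-24)/4,round(v,3))
Rl=R.from_euler("zy",[np.radians(2.6),.14]).as_matrix()
P=lambda x,y,z:proj(c,Rl@[x,y,z]+[.434,.1755,.1142])[0].round(1)
print("front top edge",P(.315,0,.085),"10mm short",P(.305,0,.085),"stop",P(.315,0,0))
x=int(P(.315,0,.085)[0]); 
for r in range(246,274): print(r,A[r,x].tolist(),C[r,x].tolist())
E
```

```text
front [0.   1.25] 0.951
blue [0. 0.] 0.996
green [0. 0.] 0.997
front top edge [376.6 257.7] 10mm short [376.6 254.9] stop [374.  272.9]
246 [14, 123, 233] [1, 121, 232]
247 [24, 124, 233] [19, 124, 233]
248 [10, 121, 232] [0, 123, 232]
249 [21, 126, 233] [6, 123, 232]
250 [6, 123, 232] [12, 123, 233]
251 [22, 126, 233] [17, 122, 231]
252 [20, 123, 232] [1, 123, 232]
253 [0, 122, 233] [13, 121, 232]
254 [26, 126, 234] [7, 125, 232]
255 [11, 124, 233] [19, 123, 231]
256 [16, 126, 235] [5, 123, 232]
257 [19, 124, 237] [0, 123, 232]
258 [32, 105, 204] [18, 128, 238]
259 [28, 57, 103] [12, 119, 233]
260 [35, 61, 104] [24, 61, 115]
261 [30, 57, 105] [29, 54, 97]
262 [34, 63, 109] [30, 57, 105]
263 [72, 96, 133] [29, 58, 107]
264 [106, 111, 112] [51, 69, 110]
265 [115, 121, 124] [103, 112, 115]
266 [49, 75, 120] [105, 125, 147]
267 [17, 53, 104] [38, 63, 105]
268 [25, 89, 163] [21, 71, 141]
269 [18, 120, 240] [8, 119, 238]
270 [81, 105, 156] [73, 99, 150]
271 [161, 168, 168] [162, 172, 171]
272 [66, 90, 125] [59, 84, 120]
273 [39, 61, 104] [37, 64, 107]
```

The first case's front moved about 1.3 px (4 mm) downhill onto the stop after picture 7. It now sits where a case at the stop should, the full case is against it, and both are at rest. The neighbouring cases have not moved.

```bash
python3 -c "
from plant import close_job
print(close_job())"
```

```text
the job is handed in; nothing more can be done
None
```

I handed the job in with both cases in the orange lane, label ends downhill: the closed case at the stop with its lid seated, and the full case behind it. The last pictures show both at rest, but `close_job()` returned no verdict.

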